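# Set the spindle sander to fast and start it

## Task

Get the spindle sander running at full speed: with the fingertips, push its lever from the off stop past the slow detent, all the way home against the far stop, and leave it there; then press the small flat start button fully down and let it go. Only push, never take hold of the lever; do not press the big mushroom stop button, do not press start before the lever is home, and leave the loose things lying around undisturbed.

Things in the scene. Friction and masses are not known exactly. Their poses are not given: they have to be found in the camera images.
- machine: White bench spindle sander, fixed; its yaw varies. Origin on the bench top under the control deck; x points from the deck (near the robot) to the drum, y along the deck to the left, z up. The deck's top is 80 mm above the bench, x -110..90, y -210..210 mm. Behind it a steel table, top at 120 mm, x 90..250, y -170..170 mm.
- drum_top (a point): Top centre of the upright sanding drum, 50 mm across, on the steel table, 216 mm above the bench.
- lever (a joint): Lever angle, rad: 0 off stop, leaning 0.6 rad from upright to the machine's -y; 0.6 upright, in the sprung slow detent (rests at 0.52 to 0.70); 1.2 far stop (fast), leaning 0.6 rad to +y. Let go below 0.25 it springs back to off, from 0.25 to 0.95 to the detent, beyond that to the far stop. Pushed at the knob it takes about 7 N to leave off, the same to leave the detent.
- lever_knob (a point): Centre of the black ball knob, 32 mm across, on the end of the lever's 12 mm steel rod, 115 mm from the pivot; it moves with the lever, in the machine's y-z plane.
- lever_stem (a point): Point on the axis of the lever's rod, 30 mm below the knob's centre (85 mm from the pivot).
- lever_pivot (a point): The lever's pivot, at machine x 20, y 0, 80 mm above the bench; the hinge axis runs along the machine's x. A dark half-round slotted gate, radius 42 mm and 48 mm thick along x, surrounds it.
- start_top (a point): Centre of the top face of the start button: small flat black plastic cap, 28 mm across, in a grey collar 44 mm across and 12 mm high; the face stands 22 mm above the deck (102 mm above the bench) and is pressed straight down. It sits near the front of the deck, at the left or the right end; the stop button is at the other end.
- start (a joint): Travel of the start button, m: 0 out, 0.006 fully down; a spring brings it back; fully down takes 5 N.
- stop_top (a point): Centre of the top of the stop button: a large black mushroom head, 48 mm across, top 42 mm above the deck (122 mm above the bench), on the same grey collar. Not to be pressed.
- stop (a joint): Travel of the stop button, m: 0 out, 0.006 fully down.
- cork_block: Loose cork sanding block, 35 x 60 x 28 mm, on the deck between the buttons; origin at the centre of its underside. Leave it alone.
- bridge_blank: Loose dark wood bar, 30 x 110 x 12 mm, on the steel table beside the drum; origin at the centre of its underside. Leave it alone.
- glue: Loose white glue bottle, 52 mm across, 150 mm high, on the bench to the right of the sander; origin at the centre of its underside. Leave it alone.
- jar: Loose amber jar, 60 mm across, 80 mm high, on the bench to the left of the sander; origin at the centre of its underside. Leave it alone.

How it is judged:
On the way, in this order (a step that is already met when the one before it is completed fails the run):
1. the lever is home at the far stop (value of joint lever above 1.14 rad), for 0.2 s.
2. the start button is pressed down (value of joint start above 0.0045 m), for 0.05 s.
At the end, for the whole second after the job is handed in: The lever rests within 0.06 rad of the far stop, the start button has been pressed at least 4.5 of its 6 mm after the lever came home and is out again, the stop button is out, and the four loose things stand upright within 15 mm of where they were (value of joint lever above 1.14 rad and velocity of joint lever between -0.05 and 0.05 rad/s and value of joint each of start, stop below 0.0015 m and distance of each of cork_block, bridge_blank, glue, jar from where it was at the start of the episode below 0.015 m and angle between each of cork_block, bridge_blank, glue, jar's own z axis and vertical below 0.15 rad); the robot touches nothing.
It fails at once if start is pressed before the lever is home (value of joint start above 0.003 m and value of joint lever below 1.1 rad).
It fails at once if the stop button is pressed (value of joint stop above 0.003 m).
It fails at once if the lever is taken between the fingers ((horizontal distance between the grasp point and lever_knob below 0.011 m and distance between the grasp point and lever_knob below 0.03 m) or distance between the grasp point and lever_stem below 0.009 m).
It fails at once if a loose thing is lifted, shifted or tipped (distance of any of cork_block, bridge_blank, glue, jar from where it was at the start of the episode above 0.02 m or angle between any of cork_block, bridge_blank, glue, jar's own z axis and vertical above 0.3 rad).
It also fails if it takes over 48 s, if anything falls off the work surface, if the arm or the gripper's body presses on something with over 40 N, if the wrist force passes 120 N, or if a joint passes its speed limit or range.

## Robot

A 6-joint arm with a two-finger parallel gripper is mounted at the origin on the work surface. World frame = base frame: x ahead of the robot, y to its left, z up, the work surface at z = 0. Lengths are in m, angles in rad, forces in N, time in s.
With the tool pointing down it reaches from about 0.25 to 0.775 m from the base axis. Payload 4 kg.
Tool frame: the origin (TCP) lies between the finger pads; the fingertips stand 14 mm ahead of it and the grasp point (between the pads) lies 5 mm behind it (robot.nose_length is the distance from the TCP to the fingertips, in m); z points along the fingers, y is the direction in which the jaws open and shut (so a half turn about z gives the same grasp; the last joint's range is limited). The gripper opens to 94 mm and grips with 3 to 60 N. Pads are 16 mm wide; open, the fingers measure 119 mm over their backs; the gripper's body (75 mm by 177 mm) begins 78 mm behind the grasp point.
Start: joints at [1.2, 0.087, 1.371, -0, 1.684, -0.103], TCP at [0.146, 0.53, 0.187] pointing down, gripper open.
Joint ranges: [-3.1, 3.1], [-0.76, 2.03], [0.27, 2.55], [-1.08, 4.22], [0.17, 2.65], [-2.57, 2.57]. Speed limits (rad/s): [2.79, 2.79, 3.14, 3.14, 3.14, 3.14].

## Interface

Orientations are given as [roll, pitch, yaw] about the fixed x, y, z axes, in that order (R = Rz(yaw) Ry(pitch) Rx(roll)).
In Python, from bench import robot, eyes, finder gives the robot as it stands.
- The arm moves only by the tool play_rows, never from a script. Its argument "rows" is a list of rows, each an object with "linear": the shift along the tool's x, y, z in cm, a list of three; "spin": the turn about the tool's z in degrees. A call has 1 to 12 rows; each row shifts and turns the commanded pose from where the row before left it, along the tool's axes as they then stand; what a row does not reach is not made up. A row lasts 1/12 s, in which the tool goes at most 41.7 mm and 7.16 degrees, less where a joint would pass 70% of its speed; a pose out of reach is approached as far as the arm can. A call with a gripper value outside its range is refused whole. "claw" is the finger opening in cm, from 0 to 9.4, set as the call begins (left out, the last holds). The fingers move at their own pace and stop on an object; the grip force is fixed at half the most. Time passes only in rows, so rows that do not move let the fingers close. It gives the time, the measured TCP pose, the force and the opening at its end, in the units of the state.
- robot.get_obs(): the state, without advancing time (a new reading comes with each control period).
- eyes.snapshot(name): name is "scene" or "side" or "wrist"; returns a dict with "frame" (480x640x3 uint8, red, green, blue), "fx", "fy", "cx", "cy" (pixels), "rvec" (rotation vector, rad) and "tvec" (3), from world to camera coordinates, as OpenCV has them; the wrist camera has in their place "mount" (4x4, takes a point from camera to tool coordinates, whose origin is the TCP and whose axes are the flange's). Camera axes: x right, y down, z forward; pixel columns grow to the right and rows downward; lengths in m; the calibration is good to about 2 mm. A picture is of the moment at which its call begins: read the wrist's pose just before it. There is no depth.
- robot.close_job(): hands the job in, once; it reports no verdict.
Trained networks look in a picture, given as the dict that the camera call returned (one of the last four; its "shot" number tells which), for a name from the list of things; names that differ only in an ending like _2 or _b are one class to them, and where a whole thing is asked for, a point or a joint stands for the part that bears it (a point fixed in the world has none). Each returns a list of dicts, best first, with "conf" (0 to 1); they miss things now and then, are a little off and sometimes report something else, mostly with a low value. They report only what shows in the picture. A call takes as long as a camera call.
- finder.silhouettes(picture, name): "pixels" (480x640 bool, what is visible of it) and "box" ([centre column, centre row, width, height] in pixels, round what is visible of it).
The state is a dict: "time": time; "joint_positions": joint angles; "qvel": joint speeds; "joint_torque": joint torques, N m; "tool_pos": TCP position; "ee_rot": TCP orientation; "wrist_force": force on the tool from outside, world axes, zero at the start; "wrist_torque": the same for the moment, N m; "width": finger opening in m.
Only numpy, scipy, OpenCV 4.12 (cv2) and the standard library are available. Lean on these libraries where they do the work, as an engineer would, in place of code of your own. Each camera call takes 0.05 s, during which the arm holds its last target. There are 200 camera calls.

## Working session

There is one attempt and no reset: what is moved stays moved. The work goes in short steps, Python scripts to look and compute and a tool call to move; the robot and the scene stay as the last step left them, time stands still between calls to the robot, and variables do not carry over. Pictures are saved under pics/ and viewed, about 8 in all and at most 12, crops included, and the job is handed in when it is done.

Besides the shell and the picture viewer there is one more tool, called after "Request:" as name(argument=value, ...) on one line, values as JSON. play_rows: Moves the arm, as the interface text tells. Its arguments: {"type":"object","properties":{"rows":{"type":"array"},"claw":{"type":"number"}},"required":["rows"]}

```bash
mkdir -p pics; ls; cat > h.py <<'E'
import numpy as np, cv2
from bench import robot, eyes, finder
from scipy.spatial.transform import Rotation as R
def save(s,n): cv2.imwrite('pics/'+n,s['frame'][:,:,::-1])
def cam(s):
    return R.from_rotvec(np.ravel(s['rvec'])).as_matrix(), np.ravel(s['tvec'])
def ray(s,u,v):
    Rm,t=cam(s); d=Rm.T@np.array([(u-s['cx'])/s['fx'],(v-s['cy'])/s['fy'],1]); return -Rm.T@t,d
def atz(s,u,v,z):
    c,d=ray(s,u,v); return c+d*(z-c[2])/d[2]
def proj(s,P):
    Rm,t=cam(s); p=(Rm@np.atleast_2d(P).T).T+t; return np.c_[p[:,0]/p[:,2]*s['fx']+s['cx'],p[:,1]/p[:,2]*s['fy']+s['cy']]
def tri(obs):
    A=0;b=0
    for s,u,v in obs:
        c,d=ray(s,u,v); d=d/np.linalg.norm(d); M=np.eye(3)-np.outer(d,d); A=A+M;b=b+M@c
    return np.linalg.solve(A,b)
E
python3 - <<'E'
from h import *
o=robot.get_obs(); print(o['time'],o['tool_pos'],o['ee_rot'],o['width'])
for n in ['scene','side']:
    s=eyes.snapshot(n); save(s,n+'0.png'); print(n,'cam',ray(s,320,240))
    for k in ['start_top','stop_top','lever_knob','drum_top','cork_block','bridge_blank','glue','jar']:
        for r in finder.silhouettes(s,k)[:2]: 
            ys,xs=np.nonzero(r['pixels']); print(k,round(r['conf'],2),np.round(r['box'],1),round(xs.mean(),1),round(ys.mean(),1))
E
```

```text
pics
0.0 [0.14533416 0.52983872 0.18551032] [-3.13938864e+00 -2.13310230e-04  2.87379144e+00] 0.09421077461530414
scene cam (array([1.35005331, 0.51804853, 1.25446267]), array([-0.49675643, -0.3422878 , -0.79769962]))
start_top 0.43 [349.6 208.6   6.3  13.3] 351.3 207.6
stop_top 0.68 [352.6 206.8   4.5   7.1] 351.5 207.4
lever_knob 0.72 [276.5 205.3  27.8  39.3] 271.7 195.6
drum_top 0.77 [286.4 241.6 182.3 144. ] 287.6 242.7
cork_block 0.88 [313.1 195.9  26.8  20.7] 311.2 195.5
bridge_blank 0.69 [404.6 264.7  23.2  31. ] 404.3 264.4
bridge_blank 0.57 [230.2 244.1  39.5  29.6] 229.7 243.4
glue 0.96 [183.9 193.5  22.1  47.4] 182.1 196.1
jar 0.73 [403.2 263.6  26.2  32.5] 404.4 264.3
side cam (array([ 0.47231842, -0.56451024,  0.83291581]), array([ 0.17390823,  0.62888532, -0.75792482]))
start_top 0.69 [253.3 262.1  14.2  13.5] 252.4 263.3
start_top 0.3 [279.6 307.1  26.3  35.2] 277.5 306.5
stop_top 0.78 [331.1 374.4  30.5  29.1] 330.6 373.3
lever_knob 0.87 [337.1 293.9  26.6  20.9] 340.4 295.3
lever_knob 0.51 [345.1 316.6 260.9 255.2] 344.2 306.5
drum_top 0.92 [344.4 317.9 261.7 258.2] 344.1 306.3
cork_block 0.95 [278.  308.2  24.8  37.5] 277.7 306.5
cork_block 0.15 [332.2 293.6  46.1  17.9] 340.1 295.8
bridge_blank 0.72 [424.6 287.4  41.1  51.9] 424.5 286.5
bridge_blank 0.18 [329.6 297.   44.   22.3] 338.7 296.3
glue 0.67 [438.5 448.6  43.8  56.3] 439.0 448.2
jar 0.58 [259.4 214.2  29.9  36.9] 257.1 212.4
```

```bash
python3 - <<'E'
import cv2,numpy as np
a=cv2.imread('pics/scene0.png')[130:330,150:450]; b=cv2.imread('pics/side0.png')[190:490,200:500]
cv2.imwrite('pics/c0.png',cv2.resize(a,None,fx=2.66,fy=2.66,interpolation=cv2.INTER_CUBIC)); cv2.imwrite('pics/c1.png',cv2.resize(b,None,fx=2,fy=2,interpolation=cv2.INTER_CUBIC))
E
```

```text
(no output)
```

View pics/c0.png

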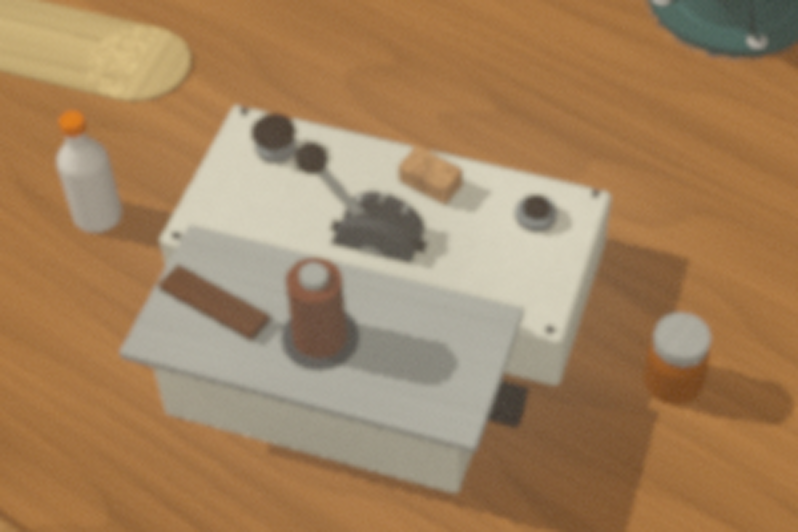

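View pics/c1.png

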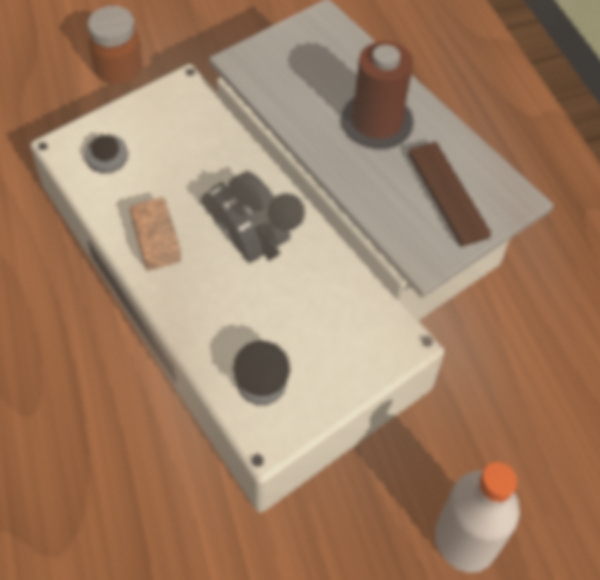

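```bash
python3 - <<'E'
from h import *
from scipy.optimize import least_squares
S=eyes.snapshot('scene');D=eyes.snapshot('side')
fs=lambda x,y:(150+x/2.66,130+y/2.66); fd=lambda x,y:(200+x/2,190+y/2)
for n,a,b in [('start',(537,206),(105,148)),('stop',(273,130),(262,366)),('knob',(311,157),(286,212)),('drum',(314,273),(387,57))]:
    print(n,np.round(tri([(S,*fs(*a)),(D,*fd(*b))]),4))
obs=[(D,fd(33,142),(-.11,.21,.08)),(D,fd(258,480),(-.11,-.21,.08)),(D,fd(443,350),(.09,-.21,.08)),(D,fd(190,65),(.09,.21,.08)),
(S,fs(238,103),(-.11,-.21,.08)),(S,fs(610,192),(-.11,.21,.08)),
(D,fd(286,212),(.02,-.115*np.sin(.6),.08+.115*np.cos(.6))),(S,fs(311,157),(.02,-.115*np.sin(.6),.08+.115*np.cos(.6)))]
def W(p,m): c,s=np.cos(p[2]),np.sin(p[2]); return np.array([p[0]+c*m[0]-s*m[1],p[1]+s*m[0]+c*m[1],m[2]])
f=lambda p:np.concatenate([proj(s,W(p,m))[0]-uv for s,uv,m in obs])
r=least_squares(f,[.5,.1,0],loss='soft_l1'); p=r.x; print(p,np.round(f(p).reshape(-1,2),1))
np.save('p.npy',p)
def inv(P): c,s=np.cos(p[2]),np.sin(p[2]); d=np.array(P[:2])-p[:2]; return np.array([c*d[0]+s*d[1],-s*d[0]+c*d[1]])
for n,a,b,z in [('start',(537,206),(105,148),.102),('stop',(273,130),(262,366),.122),('drum',(314,273),(387,57),.216),('cork',(430,165),(150,225),.108)]:
    print(n,[np.round(np.r_[q[:2],inv(q)],4) for q in (atz(S,*fs(*a),z),atz(D,*fd(*b),z))])
for n in [0,.6,1.2]:
    t=n-.6; print('knob',n,W(p,(.02,.115*np.sin(t),.08+.115*np.cos(t))))
E
```

```text
start [0.4919 0.0278 0.096 ]
stop [ 0.5719 -0.2461  0.1098]
knob [ 0.6235 -0.1499  0.1758]
drum [ 0.756  -0.0402  0.2145]
[ 0.58596787 -0.0933933   0.30360925] [[-3.  -1.1]
 [-0.5  2.3]
 [ 2.  -0.1]
 [ 0.2 -2.7]
 [-2.1 -0.2]
 [ 0.6 -0. ]
 [-0.3 -0.4]
 [-0.6  0.7]]
start [array([ 0.4945,  0.0309, -0.0501,  0.146 ]), array([ 0.4931,  0.0217, -0.0542,  0.1376])]
stop [array([ 0.5789, -0.2373, -0.0497, -0.1352]), array([ 0.5713, -0.2524, -0.0615, -0.1474])]
drum [array([ 0.7548, -0.0382,  0.1776,  0.0022]), array([ 0.7569, -0.0431,  0.1782, -0.0032])]
cork [array([ 0.5156, -0.0854, -0.0648,  0.0287]), array([ 0.5155, -0.0845, -0.0646,  0.0296])]
knob 0 [ 0.62446619 -0.14937802  0.1749136 ]
knob 0.6 [ 0.60505314 -0.08741397  0.195     ]
knob 1.2 [ 0.5856401  -0.02544993  0.1749136 ]
```

Request:
play_rows(rows=[{"linear": [0,0,-1.5],"spin": 7},{"linear": [0,0,-1.5],"spin": 7},{"linear": [0,0,-1.5],"spin": 7},{"linear": [0,0,-1.5],"spin": 7},{"linear": [0,0,-1.5],"spin": 7},{"linear": [0,0,-1.5],"spin": 7},{"linear": [0,0,-1.5],"spin": 7},{"linear": [0,0,-1],"spin": 7},{"linear": [0,0,0],"spin": 1.3},{"linear": [0,0,0],"spin": 0}], claw=0)

```text
time: 1.83
tool_pos: [0.1456, 0.5306, 0.3022]
ee_rot: [3.141, -0.001, 1.876]
wrist_force: [-0.3, 0.5, 0.3]
width: 0.031
```

```bash
cat >> h.py <<'E'
p=np.load('p.npy')
def W(m): c,s=np.cos(p[2]),np.sin(p[2]); return np.array([p[0]+c*m[0]-s*m[1],p[1]+s*m[0]+c*m[1],m[2]])
def to(m):
    o=robot.get_obs(); Rt=R.from_euler('xyz',o['ee_rot']).as_matrix()
    c,s=np.cos(p[2]),np.sin(p[2]); d=o['tool_pos'][:2]-p[:2]
    print('t',round(o['time'],2),'machine pos mm',np.round(1e3*np.array([c*d[0]+s*d[1],-s*d[0]+c*d[1],o['tool_pos'][2]]),1),'yaw err deg',np.degrees(o['ee_rot'][2]-p[2]-np.pi/2),'F',np.round(o['wrist_force'],1),'w',o['width'])
    print('delta tool cm',np.round(100*Rt.T@(W(m)-o['tool_pos']),2))
E
python3 -c "
from h import *
to((.02,-.115,.30))"
```

```text
t 1.83 machine pos mm [-233.6  727.1  302.2] yaw err deg 0.06822196852205113 F [-0.3  0.5  0.3] w 0.031032521391761766
delta tool cm [-84.24  25.26   0.15]
```

Request:
play_rows(rows=[{"linear": [-3.5,1.05,0],"spin": 0},{"linear": [-3.5,1.05,0],"spin": 0},{"linear": [-3.5,1.05,0],"spin": 0},{"linear": [-3.5,1.05,0],"spin": 0},{"linear": [-3.5,1.05,0],"spin": 0},{"linear": [-3.5,1.05,0],"spin": 0},{"linear": [-3.5,1.05,0],"spin": 0},{"linear": [-3.5,1.05,0],"spin": 0},{"linear": [-3.5,1.05,0],"spin": 0},{"linear": [-3.5,1.05,0],"spin": 0},{"linear": [-3.5,1.05,0],"spin": 0},{"linear": [-3.5,1.05,0],"spin": 0}])

```text
time: 2.83
tool_pos: [0.3912, 0.1653, 0.3004]
ee_rot: [-3.14, -0.0, 1.877]
wrist_force: [0.5, 0.2, -0.3]
width: 0.0002
```

Request:
play_rows(rows=[{"linear": [-3.5,1.05,0],"spin": 0},{"linear": [-3.5,1.05,0],"spin": 0},{"linear": [-3.5,1.05,0],"spin": 0},{"linear": [-3.5,1.05,0],"spin": 0},{"linear": [-3.5,1.05,0],"spin": 0},{"linear": [-3.5,1.05,0],"spin": 0},{"linear": [-3.5,1.05,0],"spin": 0},{"linear": [-3.5,1.05,0],"spin": 0},{"linear": [-3.5,1.05,0],"spin": 0},{"linear": [-3.5,1.05,0],"spin": 0},{"linear": [-3.5,1.05,0],"spin": 0},{"linear": [0,0,0],"spin": 0}])

```text
time: 3.83
tool_pos: [0.6178, -0.1715, 0.295]
ee_rot: [-3.135, -0.003, 1.87]
wrist_force: [-1.2, 0.6, -1.4]
width: 0.0003
```

```bash
python3 -c "
from h import *
to((.02,-.12,.176))
s=eyes.snapshot('wrist'); save(s,'w1.png'); print(s['mount'],s['fx'],s['cx'],s['cy'])
for k in ['lever_knob','stop_top','start_top']:
    for r in finder.silhouettes(s,k)[:2]:
        print(k,r['conf'],r['box'])
"
```

```text
t 3.83 machine pos mm [  7. -84. 295.] yaw err deg -0.22740125026189573 F [-1.2  0.6 -1.4] w 0.00029480218274448777
delta tool cm [-3.62  1.4  11.88]
[[ 2.55688748e-04 -9.64543438e-01 -2.63924026e-01  7.78875295e-02]
 [ 9.99999938e-01  3.10551294e-04 -1.66151909e-04  2.07921226e-04]
 [ 2.42222681e-04 -2.63923967e-01  9.64543457e-01 -1.98354544e-01]
 [ 0.00000000e+00  0.00000000e+00  0.00000000e+00  1.00000000e+00]] 369.65494590317485 311.93666965792244 237.5338333268011
lever_knob 0.83 [326.8, 173.4, 35.4, 108.6]
lever_knob 0.21 [312.8, 353.1, 2.9, 7.9]
stop_top 0.66 [254.8, 264.1, 46.0, 38.0]
```

Request:
play_rows(rows=[{"linear": [-1.5,0.5,0],"spin": 0},{"linear": [-1.2,0.3,0],"spin": 0},{"linear": [0,0,0],"spin": 0},{"linear": [0,0,0],"spin": 0},{"linear": [0,0,0],"spin": 0}])

```text
time: 4.45
tool_pos: [0.6314, -0.1878, 0.3026]
ee_rot: [3.141, 0.0, 1.875]
wrist_force: [0.3, 0.8, -0.7]
width: 0.0007
```

```bash
python3 -c "
from h import *
to((.02,-.12,.176))
o=robot.get_obs(); s=eyes.snapshot('wrist'); save(s,'w2.png')
Rt=R.from_euler('xyz',o['ee_rot']).as_matrix()
M=np.eye(4);M[:3,:3]=Rt;M[:3,3]=o['tool_pos'];C=np.linalg.inv(M@s['mount'])
s['rvec']=R.from_matrix(C[:3,:3]).as_rotvec(); s['tvec']=C[:3,3]
k=W((.02,-.115*np.sin(.6),.08+.115*np.cos(.6)))
print('pred knob',proj(s,k),'start',proj(s,[.494,.026,.102]),'stop',proj(s,W((-.055,-.14,.122))))
for q in [(-.11,-.21,.08),(.09,-.21,.08),(-.11,.21,.08)]: print(proj(s,W(q)))
"
```

```text
t 4.45 machine pos mm [  15.1 -103.7  302.6] yaw err deg 0.060830758657742096 F [ 0.3  0.8 -0.7] w 0.0007399369454224745
delta tool cm [-1.63  0.48 12.66]
pred knob [[317.26255803 182.55850721]] start [[239.04340637 -51.88738123]] stop [[246.10451079 246.91527377]]
[[209.81340729 291.538547  ]]
[[372.43186204 291.69119055]]
[[ 177.45794866 -126.77044906]]
```

View pics/w2.png

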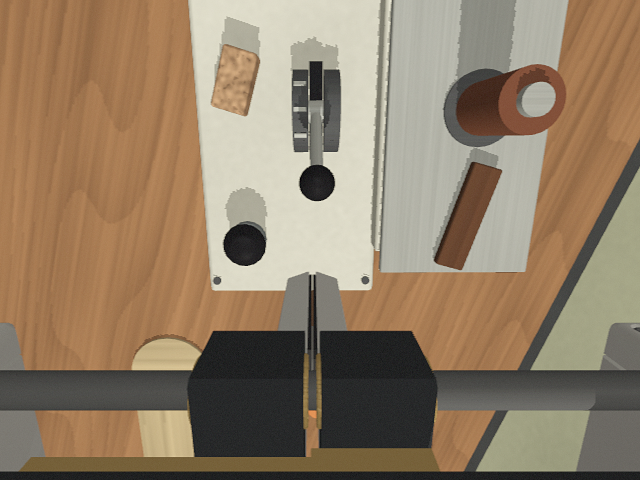

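The wrist view shows the knob at (317,183) and the stop button at (245,245). Both match the prediction to within 2 px, so the machine pose holds. Next I lower the closed fingertips behind the knob.

Request:
play_rows(rows=[{"linear": [-1.0,0.3,0],"spin": 0},{"linear": [-0.6,0.2,0],"spin": 0},{"linear": [0,0,0],"spin": 0},{"linear": [0,0,1.6],"spin": 0},{"linear": [0,0,1.6],"spin": 0},{"linear": [0,0,1.6],"spin": 0},{"linear": [0,0,1.6],"spin": 0},{"linear": [0,0,1.6],"spin": 0},{"linear": [0,0,1.6],"spin": 0},{"linear": [0,0,1.6],"spin": 0},{"linear": [0,0,1.5],"spin": 0},{"linear": [0,0,0],"spin": 0}])

```text
time: 5.5
tool_pos: [0.6394, -0.2018, 0.1703]
ee_rot: [-3.136, -0.005, 1.874]
wrist_force: [0.6, -0.1, -0.4]
width: 0.0005
```

Request:
play_rows(rows=[{"linear": [0,0,0],"spin": 0},{"linear": [0,0,0],"spin": 0}])

```text
time: 5.67
tool_pos: [0.6417, -0.203, 0.1759]
ee_rot: [3.14, 0.001, 1.874]
wrist_force: [-0.9, 0.1, 0.3]
width: 0.0005
```

```bash
python3 -c "
from h import *
to((.02,.041,.176))"
```

```text
t 5.67 machine pos mm [  20.5 -121.2  175.9] yaw err deg -0.027285532413900415 F [-0.9  0.1  0.3] w 0.0005020576442027998
delta tool cm [16.22 -0.05 -0.03]
```

Request:
play_rows(rows=[{"linear": [0.65,0,0],"spin": 0},{"linear": [0.65,0,0],"spin": 0},{"linear": [0.65,0,0],"spin": 0},{"linear": [0.65,0,0],"spin": 0},{"linear": [0.65,0,0],"spin": 0},{"linear": [0.65,0,0],"spin": 0},{"linear": [0.65,0,0],"spin": 0},{"linear": [0.65,0,0],"spin": 0},{"linear": [0.65,0,0],"spin": 0},{"linear": [0.65,0,0],"spin": 0},{"linear": [0.65,0,0],"spin": 0},{"linear": [0.65,0,0],"spin": 0}])

```text
time: 6.67
tool_pos: [0.618, -0.128, 0.1746]
ee_rot: [3.142, -0.0, 1.874]
wrist_force: [0.0, 0.3, -0.2]
width: 0.0005
```

Request:
play_rows(rows=[{"linear": [0.65,0,0],"spin": 0},{"linear": [0.65,0,0],"spin": 0},{"linear": [0.65,0,0],"spin": 0},{"linear": [0.65,0,0],"spin": 0},{"linear": [0.65,0,0],"spin": 0},{"linear": [0.65,0,0],"spin": 0},{"linear": [0.65,0,0],"spin": 0},{"linear": [0.65,0,0],"spin": 0},{"linear": [0.65,0,0],"spin": 0},{"linear": [0.65,0,0],"spin": 0},{"linear": [0.65,0,0],"spin": 0},{"linear": [0.65,0,0],"spin": 0}])

```text
time: 7.67
tool_pos: [0.5947, -0.0535, 0.1747]
ee_rot: [3.142, -0.0, 1.874]
wrist_force: [-0.9, 1.3, -0.1]
width: 0.0007
```

```bash
python3 -c "
from h import *
to((.02,.041,.176))
s=eyes.snapshot('wrist');save(s,'w3.png')"
```

```text
t 7.67 machine pos mm [ 20.2  35.4 174.7] yaw err deg -0.03827347842729269 F [-0.9  1.3 -0.1] w 0.0006858711328799287
delta tool cm [ 0.56 -0.02 -0.13]
```

View pics/w3.png

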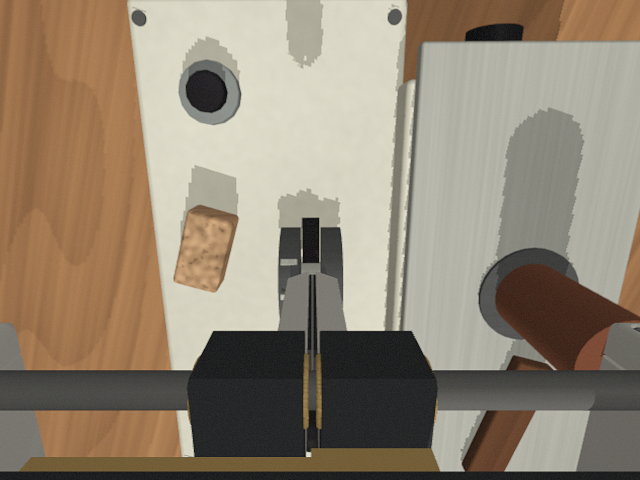

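```bash
python3 -c "
from h import *
s=eyes.snapshot('side');d=eyes.snapshot('scene')
a=s['frame'][190:490,200:500];b=d['frame'][130:330,150:450]
a=cv2.resize(a,(450,450),interpolation=2);b=cv2.resize(b,(350,233),interpolation=2)
c=np.zeros((450,800,3),np.uint8);c[:,:450]=a;c[:233,450:]=b
cv2.imwrite('pics/c3.png',c[:,:,::-1])
for n,q in (('side',s),('scene',d)):
  for r in finder.silhouettes(q,'lever_knob')[:2]: print(n,r['conf'],r['box'])
  for t in (0,.6,1.2): print(n,t,proj(q,W((.02,.115*np.sin(t-.6),.08+.115*np.cos(t-.6)))))"
```

```text
side 0.59 [328.2, 296.9, 45.3, 19.1]
side 0 [[342.65417556 295.61106559]]
side 0.6 [[321.04904964 263.44931019]]
side 1.2 [[301.58930584 247.30987483]]
scene 0.8 [278.4, 206.9, 31.1, 42.4]
scene 0 [[266.3313872  189.75955229]]
scene 0.6 [[290.04888791 190.22018767]]
scene 1.2 [[314.75067357 201.43357782]]
```

View pics/c3.png

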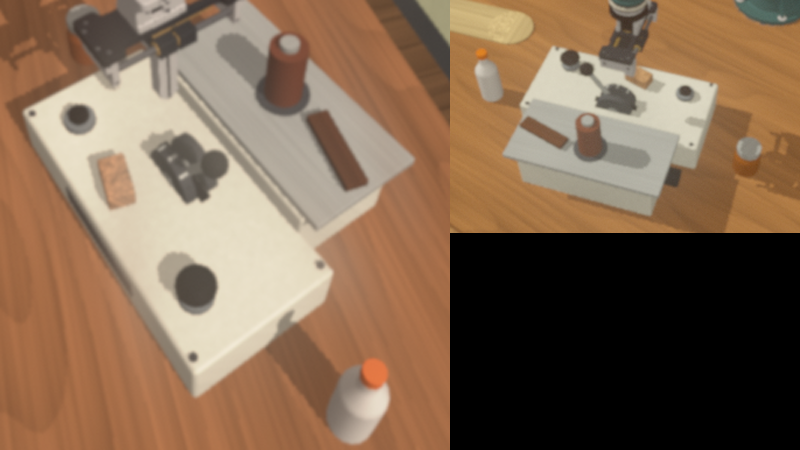

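The wrist view shows no knob ahead of the fingers, and the side view shows it at px (343,298). So the lever is still at the off stop and the fingers got past it. I'll check the geometry before trying again.

```bash
python3 -c "
from h import *
o=robot.get_obs();print(o['joint_positions'],robot.nose_length)
s=eyes.snapshot('side')
Rt=R.from_euler('xyz',o['ee_rot']).as_matrix()
for dx in(-.008,.008):
  for dy in (-.0125,.0125): print(dx,dy,(proj(s,o['tool_pos']+Rt@np.array([dx,dy,.014]))[0]))
a=s['frame'][220:340,260:400]; cv2.imwrite('pics/c4.png',cv2.resize(a,(700,600),interpolation=2)[:,:,::-1])"
```

```text
[-1.85749127e-01  1.95386200e-01  1.27272033e+00 -1.58246448e-04
  1.67332767e+00 -4.88683594e-01] 0.014
-0.008 -0.0125 [307.5575115  268.53438715]
-0.008 0.0125 [318.96013585 262.3570802 ]
0.008 -0.0125 [302.8331386  262.82164247]
0.008 0.0125 [314.16759071 256.7682196 ]
```

View pics/c4.png

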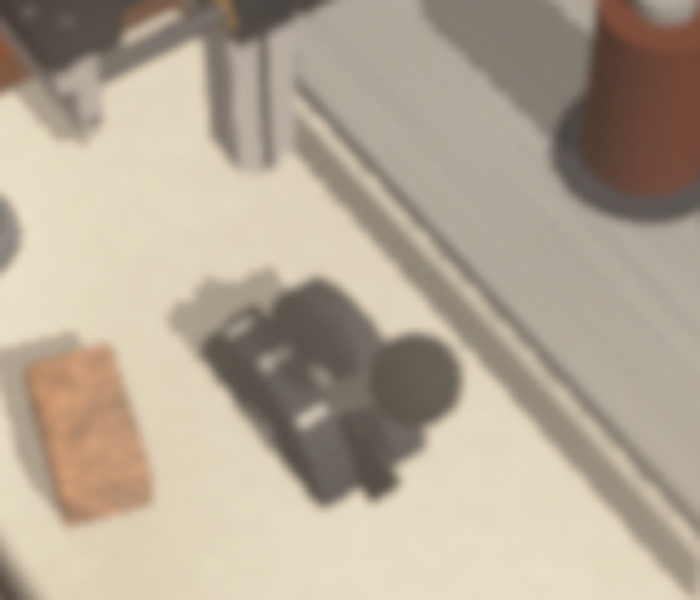

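The side view puts the fingertips about 12 px higher than the nominal 14 mm nose predicts. The row of the tips in the wrist view agrees: they sit roughly 30 mm shorter than stated, so they passed over the ball. I'll back off, come in again lower and check visually.

Request:
play_rows(rows=[{"linear": [0,0,-1.5],"spin": 0},{"linear": [0,0,-1.5],"spin": 0},{"linear": [0,0,-1.5],"spin": 0},{"linear": [0,0,-1.5],"spin": 0},{"linear": [0,0,-1],"spin": 0},{"linear": [0,0,0],"spin": 0},{"linear": [-2.5,0,0],"spin": 0},{"linear": [-2.5,0,0],"spin": 0},{"linear": [-2.5,0,0],"spin": 0},{"linear": [-2.5,0,0],"spin": 0},{"linear": [-2.5,0,0],"spin": 0},{"linear": [-2.5,0,0],"spin": 0}])

```text
time: 8.97
tool_pos: [0.6396, -0.1985, 0.2432]
ee_rot: [-3.14, -0.001, 1.874]
wrist_force: [0.6, -0.5, -0.8]
width: 0.0001
```

Request:
play_rows(rows=[{"linear": [-0.6,0,0],"spin": 0},{"linear": [0,0,0],"spin": 0},{"linear": [0,0,0],"spin": 0},{"linear": [0,0,1.5],"spin": 0},{"linear": [0,0,1.5],"spin": 0},{"linear": [0,0,1.5],"spin": 0},{"linear": [0,0,1.5],"spin": 0},{"linear": [0,0,1.5],"spin": 0},{"linear": [0,0,1.2],"spin": 0},{"linear": [0,0,0],"spin": 0},{"linear": [0,0,0],"spin": 0},{"linear": [0,0,0],"spin": 0}])

```text
time: 9.97
tool_pos: [0.6419, -0.2026, 0.1589]
ee_rot: [3.14, 0.001, 1.874]
wrist_force: [0.6, -0.1, -1.1]
width: 0.0005
```

```bash
python3 -c "
from h import *
to((.02,-.12,.148))
o=robot.get_obs()
Rt=R.from_euler('xyz',o['ee_rot']).as_matrix()
s=eyes.snapshot('side');d=eyes.snapshot('scene')
for q in(s,d): print([proj(q,o['tool_pos']+Rt@np.array([0,0,z]))[0].round(1) for z in (.014,-.02)])
a=s['frame'][260:380,290:410];b=d['frame'][150:250,220:320]
c=np.hstack([cv2.resize(a,(400,400),interpolation=2),cv2.resize(b,(400,400),interpolation=2)])
cv2.imwrite('pics/c5.png',c[:,:,::-1])"
```

```text
t 9.97 machine pos mm [  20.7 -120.9  158.9] yaw err deg 0.0051373931617422815 F [ 0.6 -0.1 -1.1] w 0.0004998899020058692
delta tool cm [ 0.09 -0.07  1.09]
[array([362.2, 328.4]), array([363.2, 317.8])]
[array([247. , 192.8]), array([245.7, 184. ])]
```

View pics/c5.png

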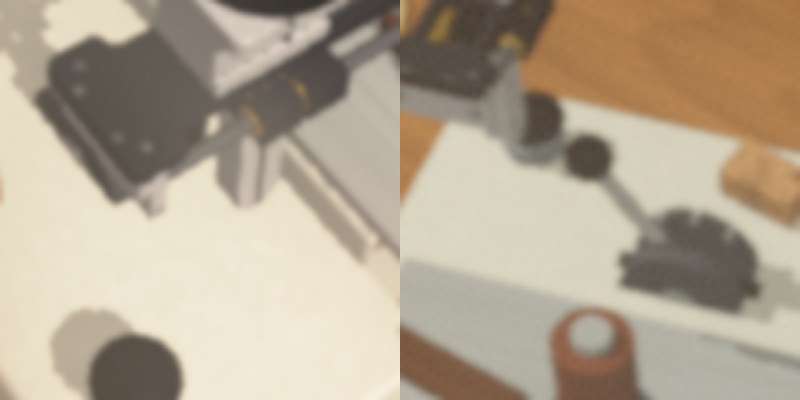

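Both views put the tip at a tool z of about -13 mm, so the fingers end about 27 mm short of the stated nose. I'll lower 1.4 cm, which is also safe if the nominal length is right, then push in small steps and watch the force.

Request:
play_rows(rows=[{"linear": [0,0,0.7],"spin": 0},{"linear": [0,0,0.7],"spin": 0},{"linear": [0.6,0,0],"spin": 0},{"linear": [0.6,0,0],"spin": 0},{"linear": [0.6,0,0],"spin": 0},{"linear": [0.5,0,0],"spin": 0},{"linear": [0.5,0,0],"spin": 0},{"linear": [0.3,0,0],"spin": 0},{"linear": [0.3,0,0],"spin": 0},{"linear": [0,0,0],"spin": 0}])

```text
time: 10.9
tool_pos: [0.6322, -0.1728, 0.1456]
ee_rot: [3.139, 0.006, 1.873]
wrist_force: [1.3, -4.3, 2.6]
width: 0.0007
```

Request:
play_rows(rows=[{"linear": [0.3,0,0],"spin": 0},{"linear": [0.3,0,0],"spin": 0},{"linear": [0.3,0,0],"spin": 0},{"linear": [0,0,0],"spin": 0}])

```text
time: 11.23
tool_pos: [0.6312, -0.1691, 0.1486]
ee_rot: [3.136, 0.017, 1.87]
wrist_force: [1.7, -13.5, 8.0]
width: 0.0004
```

The force of 13 N back and 8 N up means the contact is still above the ball's equator, so the tips are shorter than I estimated. I'll back off, lower and retry.

Request:
play_rows(rows=[{"linear": [-1.5,0,0],"spin": 0},{"linear": [-1,0,0],"spin": 0},{"linear": [0,0,0],"spin": 0},{"linear": [0,0,1.1],"spin": 0},{"linear": [0,0,1.1],"spin": 0},{"linear": [0,0,0],"spin": 0},{"linear": [0,0,0],"spin": 0},{"linear": [0,0,0],"spin": 0}])

```text
time: 11.9
tool_pos: [0.6357, -0.1851, 0.1209]
ee_rot: [-3.141, -0.001, 1.874]
wrist_force: [0.5, 0.6, 0.6]
width: 0.0004
```

```bash
python3 -c "
from h import *
to((.02,-.085,.122))
o=robot.get_obs()
Rt=R.from_euler('xyz',o['ee_rot']).as_matrix()
M=np.eye(4);M[:3,:3]=Rt;M[:3,3]=o['tool_pos']
w=eyes.snapshot('wrist');s=eyes.snapshot('side')
C=np.linalg.inv(M@w['mount']);w['rvec']=R.from_matrix(C[:3,:3]).as_rotvec();w['tvec']=C[:3,3]
print('knob pred',proj(w,W((.02,-.0649,.175))),'tips',[proj(w,o['tool_pos']+Rt@np.array([.008,.0,z]))[0].round(1) for z in (.014,-.013,-.035)])
print([proj(s,o['tool_pos']+Rt@np.array([0,0,z]))[0].round(1) for z in (.014,-.02)])
a=w['frame'][60:360,160:460];b=s['frame'][260:380,290:410]
cv2.imwrite('pics/c6.png',np.hstack([cv2.resize(a,(400,400),interpolation=2),cv2.resize(b,(400,400),interpolation=2)])[:,:,::-1])"
```

```text
t 11.9 machine pos mm [  20.  -102.4  120.9] yaw err deg 1.2322292179818946e-05 F [0.5 0.6 0.6] w 0.00044360913377647945
delta tool cm [ 1.74 -0.   -0.11]
knob pred [[311.20971159 239.57010234]] tips [array([311.6, 256.3]), array([311.6, 272.2]), array([311.5, 288.6])]
[array([354.3, 332. ]), array([355.2, 321.9])]
```

View pics/c6.png

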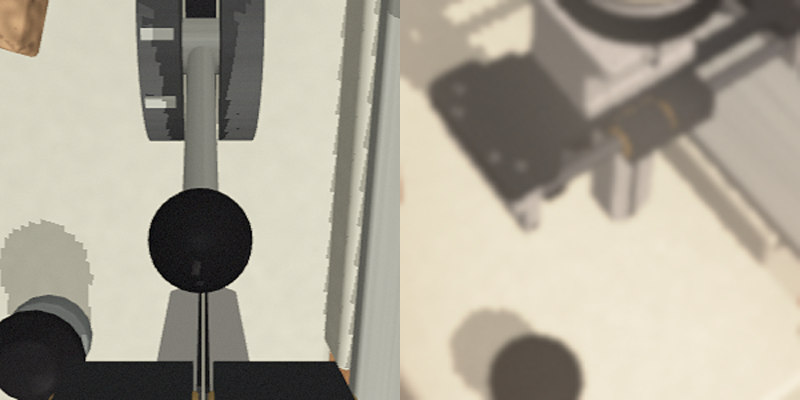

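The wrist view shows the knob at (310,240), as predicted, and its ball now hides the fingertips, so they are below it. The earlier upward force was probably friction as the ball tried to rise. I'll push along the arc, rising at first.

Request:
play_rows(rows=[{"linear": [0.6,0,0],"spin": 0},{"linear": [0.6,0,0],"spin": 0},{"linear": [0.5,0,-0.3],"spin": 0},{"linear": [0.5,0,-0.3],"spin": 0},{"linear": [0.5,0,-0.3],"spin": 0},{"linear": [0.5,0,-0.3],"spin": 0},{"linear": [0.5,0,-0.2],"spin": 0},{"linear": [0.5,0,-0.2],"spin": 0},{"linear": [0.5,0,-0.1],"spin": 0}])

```text
time: 12.75
tool_pos: [0.6221, -0.1401, 0.1398]
ee_rot: [3.14, -0.0, 1.874]
wrist_force: [-0.5, 0.4, -0.1]
width: 0.0005
```

Request:
play_rows(rows=[{"linear": [0.5,0,0],"spin": 0},{"linear": [0.5,0,0],"spin": 0},{"linear": [0.5,0,0],"spin": 0},{"linear": [0.5,0,0],"spin": 0},{"linear": [0.5,0,0],"spin": 0},{"linear": [0,0,0],"spin": 0}])

```text
time: 13.25
tool_pos: [0.6143, -0.1159, 0.1386]
ee_rot: [-3.142, -0.001, 1.875]
wrist_force: [0.1, -0.9, -0.2]
width: 0.0004
```

```bash
python3 -c "
from h import *
to((.02,.041,.14))
for n in ('side','scene'):
  s=eyes.snapshot(n)
  for r in finder.silhouettes(s,'lever_knob')[:2]: ys,xs=np.nonzero(r['pixels']);print(n,r['conf'],np.round(r['box']),xs.mean(),ys.mean())
w=eyes.snapshot('wrist');save(w,'w7.png')
for r in finder.silhouettes(w,'lever_knob')[:2]: print(r['conf'],np.round(r['box']))
"
```

```text
t 13.25 machine pos mm [ 20.3 -30.  138.6] yaw err deg 0.018408108343001373 F [ 0.1 -0.9 -0.2] w 0.0003528789232144193
delta tool cm [ 7.1  -0.03 -0.13]
side 0.57 [319. 284.  18.  37.] 321.6470588235294 286.4873949579832
side 0.43 [279. 307.  27.  36.] 277.8136439267887 306.3494176372712
scene 0.65 [289. 206.  12.  42.] 289.5342465753425 195.20091324200914
scene 0.4 [286. 241. 180. 146.] 287.98099507513575 244.56610683167065
0.79 [308. 245.  76. 116.]
```

View pics/w7.png

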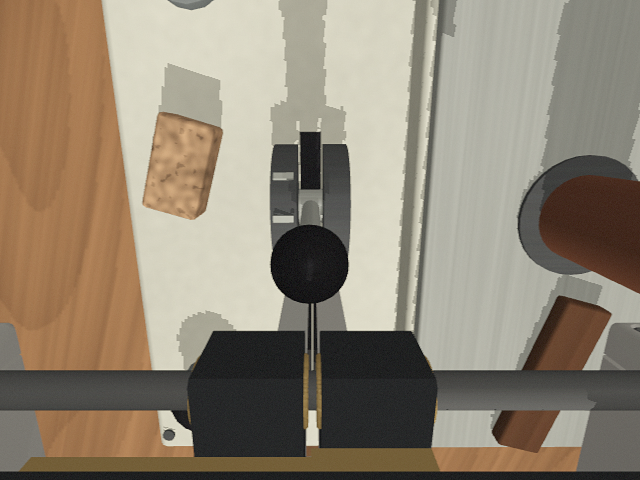

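The lever is upright in the detent: the knob is at (309,264) in the wrist view, just ahead of the fingers. I'll keep pushing to the far stop.

Request:
play_rows(rows=[{"linear": [0.6,0,0],"spin": 0},{"linear": [0.6,0,0],"spin": 0},{"linear": [0.6,0,0],"spin": 0},{"linear": [0.6,0,0],"spin": 0},{"linear": [0.6,0,0],"spin": 0},{"linear": [0.6,0,0],"spin": 0},{"linear": [0.6,0,0],"spin": 0},{"linear": [0.6,0,0],"spin": 0},{"linear": [0.6,0,0],"spin": 0},{"linear": [0.5,0,0],"spin": 0},{"linear": [0,0,0],"spin": 0},{"linear": [0,0,0],"spin": 0}])

```text
time: 14.55
tool_pos: [0.597, -0.06, 0.1389]
ee_rot: [3.141, -0.0, 1.875]
wrist_force: [-0.1, 0.2, 0.2]
width: 0.0005
```

```bash
python3 -c "
from h import *
to((.02,.041,.14))
for n in ('side','scene'):
  s=eyes.snapshot(n)
  for r in finder.silhouettes(s,'lever_knob')[:2]: ys,xs=np.nonzero(r['pixels']);print(n,r['conf'],np.round(r['box']),xs.mean(),ys.mean())
o=robot.get_obs();w=eyes.snapshot('wrist');save(w,'w8.png')
Rt=R.from_euler('xyz',o['ee_rot']).as_matrix();M=np.eye(4);M[:3,:3]=Rt;M[:3,3]=o['tool_pos']
C=np.linalg.inv(M@w['mount']);w['rvec']=R.from_matrix(C[:3,:3]).as_rotvec();w['tvec']=C[:3,3]
for t in (1.0,1.1,1.2): print(t,proj(w,W((.02,.115*np.sin(t-.6),.08+.115*np.cos(t-.6)))))
"
```

```text
t 14.55 machine pos mm [ 20.5  28.6 138.9] yaw err deg 0.024525317944495414 F [-0.1  0.2  0.2] w 0.0005212607404955618
delta tool cm [ 1.24 -0.05 -0.11]
side 0.82 [310. 274.  36.  70.] 309.5817490494297 271.5361216730038
side 0.62 [347. 317. 257. 258.] 346.88338107017313 313.18737794558
scene 0.61 [305. 214.  35.  32.] 309.6405529953917 204.8709677419355
1.0 [[310.84846748 280.28181269]]
1.1 [[310.84936164 254.24145669]]
1.2 [[310.85852663 229.50268442]]
```

View pics/w8.png

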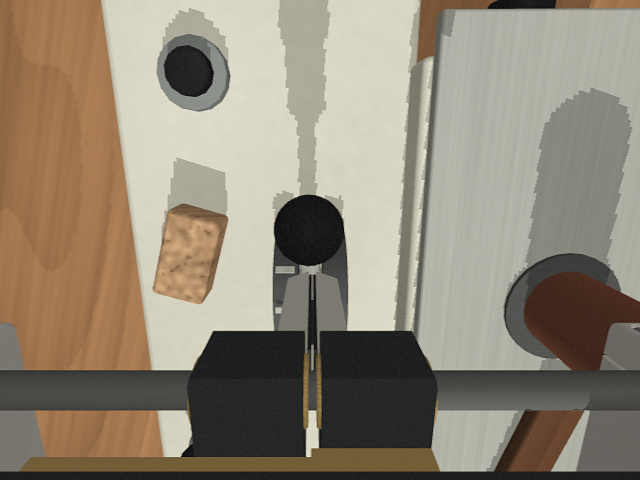

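The lever is home: the knob is at (309,230) and the prediction for 1.2 rad is (311,229.5). There is no contact force. The start cap is at about (189,71). I'll retreat and locate it.

Request:
play_rows(rows=[{"linear": [-0.8,0,0],"spin": 0},{"linear": [-0.8,0,0],"spin": 0},{"linear": [0,0,0],"spin": 0},{"linear": [0,0,-1.8],"spin": 0},{"linear": [0,0,-1.8],"spin": 0},{"linear": [0,0,-1.8],"spin": 0},{"linear": [0,0,-1.8],"spin": 0},{"linear": [0,0,-1.8],"spin": 0},{"linear": [0,0,-1.8],"spin": 0},{"linear": [0,0,-1.2],"spin": 0},{"linear": [0,0,0],"spin": 0},{"linear": [0,0,0],"spin": 0}])

```text
time: 15.8
tool_pos: [0.6022, -0.0765, 0.2593]
ee_rot: [3.14, 0.001, 1.873]
wrist_force: [0.5, -0.6, 0.2]
width: 0.0007
```

```bash
python3 -c "
from h import *
o=robot.get_obs();w=eyes.snapshot('wrist');save(w,'w9.png')
Rt=R.from_euler('xyz',o['ee_rot']).as_matrix();M=np.eye(4);M[:3,:3]=Rt;M[:3,3]=o['tool_pos']
C=np.linalg.inv(M@w['mount']);w['rvec']=R.from_matrix(C[:3,:3]).as_rotvec();w['tvec']=C[:3,3]
print('knob pred',proj(w,W((.02,.115*np.sin(.6),.08+.115*np.cos(.6)))))
for k in('lever_knob','start_top'):
  for r in finder.silhouettes(w,k)[:2]:
    ys,xs=np.nonzero(r['pixels']);print(k,r['conf'],np.round(r['box'],1),xs.mean(),ys.mean())
# dark cap centroid near predicted start
u,v=proj(w,[.4935,.026,.102])[0]; print(u,v)
g=w['frame'].max(2).astype(int); x0,y0=int(u)-30,max(int(v)-30,0)
m=(g[y0:y0+60,x0:x0+60]<55).astype(np.uint8)
n,l,st,c=cv2.connectedComponentsWithStats(m); i=1+np.argmax(st[1:,4]); q=c[i]+[x0,y0]; print(st[i],q)
P=atz(w,*q,.102); cc,s=np.cos(p[2]),np.sin(p[2]); d=P[:2]-p[:2]; m=(cc*d[0]+s*d[1],-s*d[0]+cc*d[1]); print(P,m)
to((*m,.2))"
```

```text
knob pred [[310.8272549  169.55864331]]
lever_knob 0.89 [309.1 191.2  37.5  86.7] 309.1185944363104 182.9126403123475
lever_knob 0.41 [469.3 326.   68.   86.3] 469.03439153439155 328.2675264550264
start_top 0.81 [229.2  74.2  32.3  34. ] 228.80773739742088 74.01289566236811
229.3000423215859 75.25214477440846
[ 15  12  31  34 806] [229.18486352  73.82506203]
[0.49311849 0.02711109 0.102     ] (np.float64(-0.05257603783462558), np.float64(0.14275179471655558))
t 15.95 machine pos mm [ 19.7  11.9 256.9] yaw err deg -0.050911445139567045 F [-0.4 -0.5 -0. ] w 0.000860440198277802
delta tool cm [13.07 -7.22  5.72]
```

Request:
play_rows(rows=[{"linear": [2.2,-1.2,0],"spin": 0},{"linear": [2.2,-1.2,0],"spin": 0},{"linear": [2.2,-1.2,0],"spin": 0},{"linear": [2.2,-1.2,0],"spin": 0},{"linear": [2.2,-1.2,0],"spin": 0},{"linear": [2.1,-1.2,0],"spin": 0},{"linear": [0,0,0],"spin": 0},{"linear": [0,0,2.4],"spin": 0},{"linear": [0,0,2.4],"spin": 0},{"linear": [0,0,2.4],"spin": 0},{"linear": [0,0,2.4],"spin": 0},{"linear": [0,0,2.4],"spin": 0}])

```text
time: 16.95
tool_pos: [0.4936, 0.027, 0.1364]
ee_rot: [-3.14, -0.0, 1.873]
wrist_force: [0.2, 0.6, -0.3]
width: 0.0004
```

Request:
play_rows(rows=[{"linear": [0,0,1],"spin": 0},{"linear": [0,0,0],"spin": 0},{"linear": [0,0,0],"spin": 0},{"linear": [0,0,0],"spin": 0}])

```text
time: 17.28
tool_pos: [0.495, 0.0272, 0.1302]
ee_rot: [3.139, 0.001, 1.874]
wrist_force: [0.4, -0.3, 0.7]
width: 0.0005
```

```bash
python3 -c "
from h import *
to((-.0526,.1427,.116))
o=robot.get_obs();Rt=R.from_euler('xyz',o['ee_rot']).as_matrix()
s=eyes.snapshot('side');d=eyes.snapshot('scene')
for q in(s,d): print([proj(q,o['tool_pos']+Rt@np.array([0,0,z]))[0].round(1) for z in (.014,-.01,-.035)],proj(q,[.493,.027,.102]))
a=s['frame'][210:310,200:300];b=d['frame'][160:260,300:400]
cv2.imwrite('pics/c9.png',np.hstack([cv2.resize(a,(400,400),interpolation=2),cv2.resize(b,(400,400),interpolation=2)])[:,:,::-1])"
```

```text
t 17.28 machine pos mm [-50.7 142.3 130.2] yaw err deg -0.049461048849315424 F [ 0.4 -0.3  0.7] w 0.0005175552989362222
delta tool cm [ 0.04 -0.19  1.42]
[array([252. , 257.3]), array([250.4, 249.6]), array([248.7, 241.2])] [[251.94096982 262.00813455]]
[array([350.9, 203.5]), array([351.3, 197.5]), array([351.8, 191. ])] [[350.95125223 206.44505251]]
```

View pics/c9.png

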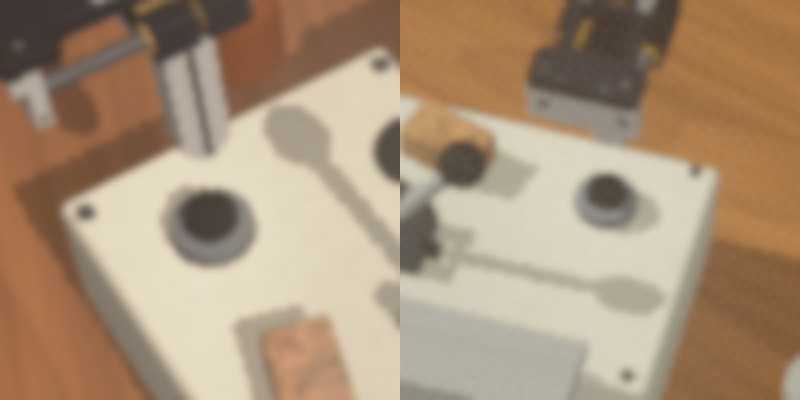

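The tips end about 12–18 mm behind the TCP, so I expect contact at TCP z of about 0.088. I'll descend to just above that, then press.

Request:
play_rows(rows=[{"linear": [0,-0.2,1],"spin": 0},{"linear": [0,0,1],"spin": 0},{"linear": [0,0,1],"spin": 0},{"linear": [0,0,0.3],"spin": 0},{"linear": [0,0,0.3],"spin": 0},{"linear": [0,0,0.3],"spin": 0},{"linear": [0,0,0],"spin": 0}])

```text
time: 17.97
tool_pos: [0.4917, 0.0269, 0.089]
ee_rot: [-3.141, -0.0, 1.874]
wrist_force: [0.3, 0.2, 0.5]
width: 0.0004
```

Request:
play_rows(rows=[{"linear": [0,0,0.3],"spin": 0},{"linear": [0,0,0.3],"spin": 0},{"linear": [0,0,0],"spin": 0},{"linear": [0,0,0],"spin": 0}])

```text
time: 18.3
tool_pos: [0.4921, 0.0269, 0.0838]
ee_rot: [3.141, 0.0, 1.874]
wrist_force: [-0.5, 0.1, -0.6]
width: 0.0
```

Request:
play_rows(rows=[{"linear": [0,0,0.3],"spin": 0},{"linear": [0,0,0.3],"spin": 0},{"linear": [0,0,0],"spin": 0},{"linear": [0,0,0],"spin": 0}])

```text
time: 18.63
tool_pos: [0.4924, 0.0268, 0.0783]
ee_rot: [3.141, 0.0, 1.874]
wrist_force: [-0.9, 0.1, 4.5]
width: 0.0005
```

Request:
play_rows(rows=[{"linear": [0,0,0.2],"spin": 0},{"linear": [0,0,0.2],"spin": 0},{"linear": [0,0,0],"spin": 0},{"linear": [0,0,0],"spin": 0}])

```text
time: 18.97
tool_pos: [0.4926, 0.0268, 0.0772]
ee_rot: [3.139, 0.001, 1.874]
wrist_force: [-7.4, -0.9, 17.0]
width: 0.0008
```

Force climbed to 4.5 N, then to 17 N with little further motion, so the button has bottomed out. I'll release straight up and clear.

Request:
play_rows(rows=[{"linear": [0,0,-0.5],"spin": 0},{"linear": [0,0,-1],"spin": 0},{"linear": [0,0,-1.8],"spin": 0},{"linear": [0,0,-2],"spin": 0},{"linear": [0,0,-2],"spin": 0},{"linear": [0,0,-2],"spin": 0},{"linear": [0,0,-2],"spin": 0},{"linear": [0,0,-2],"spin": 0},{"linear": [0,0,-2],"spin": 0},{"linear": [0,0,-1],"spin": 0},{"linear": [0,0,0],"spin": 0},{"linear": [0,0,0],"spin": 0}])

```text
time: 19.97
tool_pos: [0.492, 0.0268, 0.2362]
ee_rot: [-3.141, -0.0, 1.874]
wrist_force: [0.2, -0.4, -0.5]
width: 0.0007
```

Request:
play_rows(rows=[{"linear": [-1,-2.5,0],"spin": 0},{"linear": [-1,-2.5,0],"spin": 0},{"linear": [-1,-2.5,0],"spin": 0},{"linear": [-1,-2.5,0],"spin": 0},{"linear": [0,0,0],"spin": 0},{"linear": [0,0,0],"spin": 0},{"linear": [0,0,0],"spin": 0}])

```text
time: 20.55
tool_pos: [0.4084, -0.0408, 0.2354]
ee_rot: [-3.14, -0.001, 1.874]
wrist_force: [-0.4, 0.6, -0.9]
width: 0.0006
```

```bash
python3 -c "
from h import *
to((0,0,.2))
o=robot.get_obs();w=eyes.snapshot('wrist')
s=eyes.snapshot('side');d=eyes.snapshot('scene')
Rt=R.from_euler('xyz',o['ee_rot']).as_matrix();M=np.eye(4);M[:3,:3]=Rt;M[:3,3]=o['tool_pos']
C=np.linalg.inv(M@w['mount']);w['rvec']=R.from_matrix(C[:3,:3]).as_rotvec();w['tvec']=C[:3,3]
K=W((.02,.115*np.sin(.6),.08+.115*np.cos(.6)));
print('knob pred',[proj(q,K)[0].round(1) for q in (w,s,d)])
for k in ('lever_knob','cork_block','glue','jar','bridge_blank'):
  for q in (s,d):
    for r in finder.silhouettes(q,k)[:1]: print(k,round(r['conf'],2),np.round(r['box'],1))
a=w['frame'][:400];b=s['frame'][190:490,200:500];e=d['frame'][130:330,150:450]
c=np.zeros((600,800,3),np.uint8);c[:300,:480]=cv2.resize(a,(480,300));c[300:,:300]=b;c[300:500,300:600]=e
cv2.imwrite('pics/c10.png',c[:,:,::-1])"
```

```text
t 20.55 machine pos mm [-153.7  103.2  235.4] yaw err deg -0.05062012842850102 F [-0.4  0.6 -0.9] w 0.0005997667813551805
delta tool cm [-10.32  15.38   3.51]
knob pred [array([541.1, 295.4]), array([301.6, 247.3]), array([314.8, 201.4])]
lever_knob 0.65 [310.7 274.8  36.6  70.9]
lever_knob 0.66 [304.  211.4  37.6  29.7]
cork_block 0.78 [279.2 307.5  26.2  39.4]
cork_block 0.55 [311.5 193.3  24.3  19.2]
glue 0.93 [439.1 449.   42.7  56.3]
glue 0.8 [183.4 195.2  18.1  48.7]
jar 0.67 [257.3 212.9  29.   37.1]
jar 0.86 [404.  264.5  30.3  32.3]
bridge_blank 0.91 [424.3 288.1  42.   54.1]
bridge_blank 0.93 [231.7 245.1  42.5  29.8]Traceback (most recent call last):
  File "<string>", line 14, in <module>
    c=np.zeros((600,800,3),np.uint8);c[:300,:480]=cv2.resize(a,(480,300));c[300:,:300]=b;c[300:500,300:600]=e
                                                                          ~^^^^^^^^^^^
ValueError: could not broadcast input array from shape (290,300,3) into shape (300,300,3)
```

```bash
python3 -c "
from h import *
w=eyes.snapshot('wrist')
s=eyes.snapshot('side')
c=np.zeros((480,800,3),np.uint8);c[:360,:480]=cv2.resize(w['frame'],(480,360));c[:290,480:780]=s['frame'][190:480,200:500]
cv2.imwrite('pics/c10.png',c[:,:,::-1])"
```

```text
(no output)
```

View pics/c10.png

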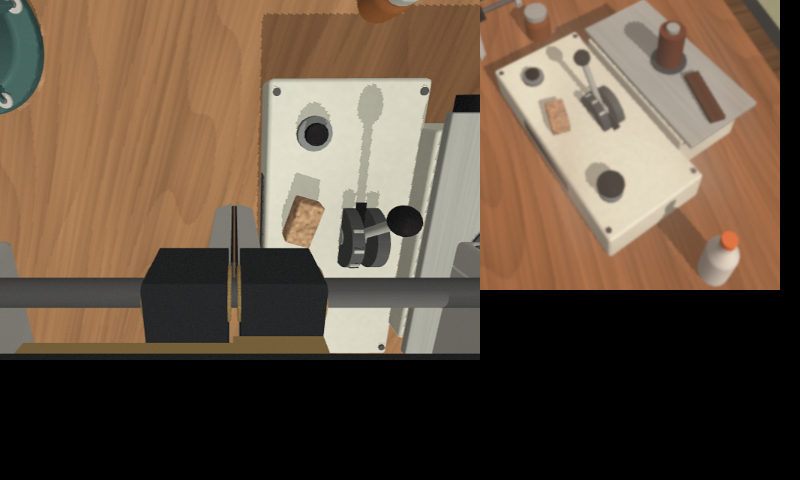

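The knob is at wrist px (540,295) and the home prediction is (541,295). The start button is out, the loose things are in place and the arm is clear. Handing in.

```bash
python3 -c "
from h import *
print(robot.close_job(), robot.get_obs()['time'])"
```

```text
the job is handed in; nothing more can be done
the job is handed in; nothing more can be done
```

The lever is home at the far stop and start was pressed after that, but my first push may have tripped the "lever taken between the fingers" rule. I handed the job in at about 20.7 s of the 48 s; the interface gave no verdict.

**What I did:** with the gripper closed I pushed the lever from off, through the slow detent, to the far stop. I then pressed start straight down until it bottomed (17 N, 5 N needed), released it and moved clear.

**Last checks before hand-in:**
- **Lever:** the knob was at wrist-camera pixel (540,295), against (541,295) predicted for the far stop.
- **Start button:** it looked out again in the last picture. I inferred its full travel from the force and about 6 mm of motion, not from a direct reading.
- **Stop button and loose things:** I never went near the stop button. The four loose things stayed within about 3 pixels of where they started in both fixed cameras.
- **Contact:** the arm was clear, and the wrist force was about 1 N, within noise.

**What failed or disagreed:**
- **Fingertip length:** the cameras showed the closed fingertips about 25–35 mm shorter than the stated 14 mm ahead of the TCP. I allowed for this from the second approach on.
- **First push:** because of that, it passed over the knob and left the lever at off. By the reported tool pose, the grasp point crossed the knob's position during that pass. If the judge uses that nominal point, the "taken" limit may have been tripped, and I could not check this.
- **Second push:** it stalled against the knob, with about 16 N on the wrist. I then backed off, lowered the tool and followed the lever's arc.

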